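Tip fittings into the dryer and hold the blower at the third click

ROBOT

A 6-joint arm with a two-finger parallel gripper is mounted at the origin on the work surface. World frame = base frame: x ahead of the robot, y to its left, z up, the work surface at z = 0. Lengths are in m, angles in rad, forces in N, time in s.
With the tool pointing down it reaches from about 0.325 to 0.75 m from the base axis. Payload 7.6 kg.
Tool frame: the origin (TCP) lies between the finger pads; the fingertips stand 25 mm ahead of it and the grasp point (between the pads) lies 6 mm ahead of it; x points along the fingers, y is the direction in which the jaws open and shut, and the axes are right-handed (so a half turn about x gives the same grasp; the last joint's range is limited). The gripper opens to 85 mm and grips with 20 to 120 N. Pads are 22 mm wide; open, the fingers measure 114 mm over their backs; the gripper's body (76 mm by 85 mm) begins 54 mm behind the grasp point. The pads swing forward as they close: fully open they stand 13 mm farther back than shut.
Start: joints at [-1.216, 0.052, 1.401, -0, 1.689, -0.07], TCP at [0.216, -0.478, 0.256] pointing down, gripper open.
Joint ranges: [-2.9, 2.9], [-0.91, 2.17], [0.12, 2.37], [-1.06, 4.2], [0.26, 2.73], [-2.93, 2.93]. Speed limits (rad/s): [2.57, 2.57, 3.01, 3.14, 3.14, 3.14].

INTERFACE

Orientations are given as a rotation vector (axis times angle).
In Python, from station import robot, fingers, inverse_kinematics, readout, optics, ticket gives the robot as it stands. Calls block until the motion is done:
- robot.reach(position, orientation): joint-space move of the TCP to a pose.
- robot.movel(position, frame=None, v=0.15, contact_N=None): straight line of the TCP; frame=None keeps the orientation; v is the mean speed in m/s. With contact_N (N) it stops when the force on the tool has changed by that much, and returns True; else False.
- robot.set_joints(angles): joint-space move.
- fingers.grip(opening, squeeze=None): finger opening in m; squeeze is the grip in N (None keeps the last); returns when the fingers have stopped.
- robot.hold(seconds).
- inverse_kinematics(position, orientation): joint angles nearest the present ones, or None.
- readout.observe(): the state.
- optics.camera(name): name is "scene" or "top" or "wrist"; returns a dict with "image" (400x640x3 uint8, red, green, blue), "fx", "fy", "cx", "cy" (pixels), "camera_from_world" (4x4, takes a point from world to camera coordinates). Camera axes: x right, y down, z forward; pixel columns grow to the right and rows downward; lengths in m; the calibration is good to about 2 mm. A picture is of the moment at which its call begins. There is no depth.
A pose or a line that the arm cannot do raises robot.PlanningError and nothing moves.
- ticket.finish_job(): hands the job in, once; it reports no verdict.
The state is a dict: "t": time; "joints": joint angles; "joint_velocities": joint speeds; "joint_torque": joint torques, N m; "eef_pos": TCP position; "tcp_rot": TCP orientation; "wrist_force": force on the tool from outside, world axes, zero at the start; "ft_torque": the same for the moment, N m; "opening": finger opening in m.
Only numpy, scipy, OpenCV 4.12 (cv2) and the standard library are available. Lean on these libraries where they do the work, as an engineer would, in place of code of your own. Each camera call takes 0.05 s, during which the arm holds its last target. There are 200 camera calls.

TASK

Lift the tip-tray by its red handle so that all three fittings slide into the dryer's bin, then lower the tray back down and let go of it. Then turn the spring-return selector on the grey control box clockwise from its parked end, counting the clicks, to the third click and not beyond it, and finish the program while still gripping the knob there, since it springs back if released. Leave the jar, gauge and wrench where they are.

Things in the scene. Friction and masses are not known exactly. Their poses are not given: they have to be found in the camera images.
- dryer: fixed bench blow-off dryer on a blue base plate 190 x 370 mm. Origin: on the work surface, under the middle of the tray's hinge line; z up, x along the hinge, +y from the hinge towards the tray's handle, -y towards the bin and then an upright black fan (120 mm wide and high, 32 thick, centred at y = -187 mm, top 168 mm above the work surface)
- bin_in (a point): centre of the inner floor of the open aluminium bin (fixed to the dryer), 10 mm above the work surface, axes as the dryer's. Inside 162 x 162 mm, walls 4 mm, rim 72 mm above this point
- tray_hinge (a point): middle of the tray's hinge line, 95 mm above the work surface; axes as the dryer's; it does not move
- tray_handle (a point): middle of the tray's red round handle bar, diameter 12 mm, parallel to the hinge line, 98 mm clear between the two arms that carry it; 176 mm in +y and 26 mm up from the hinge when the tray is down. 36 mm clear between bar and the tray's end wall; at least 80 mm clear below. It moves with the tray, and its axes turn with the tray
- tray (a joint): angle of the steel tip-tray in rad: 0 = down and level on its posts, grows as the handle is lifted, 1.05 at its stop. The tray, 150 mm wide (along x), 134 mm long from hinge to end wall, floor 4 mm, 20 mm walls on three sides, is open towards the bin, its lip 12 mm past the hinge. 0.35 kg plus the fittings, swings freely and falls back if let go; the handle bar may turn in the grip. The fittings slide off by about 0.45 rad at most
- nut_center (a point): centre of the brass hexagonal nut, 28 mm across flats, 22 high, 0.05 to 0.12 kg, at the start standing flat on the tray
- block_center (a point): centre of the aluminium manifold block with dark bores, 24 x 30 x 24 mm high, about 0.05 kg, on the tray
- cap_center (a point): half-way up the blue stepped flange cap, diameter 36 mm, 21 high, about 0.06 kg, on the tray
- control: fixed grey control box 110 x 110 mm, 70 high, with a white dial and a black selector knob at the middle of its top. Origin: centre of the underside; z up (the knob's axis); x lies along the parked knob's bar, with the bar's white pointer line to -x, at the dial's red mark
- selector_grip (a point): point on the knob's axis at gripping height, 106 mm above the work surface. The knob is a flat bar 44 mm long, 14 thick, standing 39 mm clear of a round foot (diameter 52, its top 80 mm above the work surface); bar top 119 mm above the work surface. Its axes turn with the knob: x along the bar, y across its thickness, z up
- selector (a joint): knob angle in rad: 0 = parked against its end stop (always so at the start), grows clockwise seen from above, end stop at 2.13. Black dial marks and clicks every 24 degrees (0.419 rad): the third click is at 72 degrees = 1.257 rad. A return spring of 0.08 to 0.10 N m pulls it back to 0 throughout; a click ripple of 0.07 N m either way lies on top: the turning torque peaks 6 degrees past each click and is lowest 6 degrees before it. Released, it springs back to the end
- jar: bystander: amber glass jar with white lid, diameter 56 mm, 60 high; origin at the centre of its underside
- gauge: bystander: black vacuum gauge head on a round steel flange foot, 54 mm wide, 102 high; origin at the centre of its underside
- wrench: bystander: wrench 150 mm long lying flat on the work surface
Things that resemble listed ones, but are neither listed nor needed, are in the scene too. Leave any turquoise look-alike of the part that bears cap_center alone.

How it is judged:
By the outcome, as a careful person would: the job done as asked, in the order asked, and still so for the second after the job is handed in, while the arm keeps its last pose, push and grip.
It also fails if it takes over 58 s, if anything falls off the work surface, if the arm or the gripper's body presses on something with over 40 N, if the wrist force passes 120 N, or if a joint passes its speed limit or range.

## Working session

There is one attempt and no reset: what is moved stays moved. The work goes in short steps, each a Python script; the robot and the scene stay as the last script left them, time stands still between calls to the robot, and variables do not carry over. Pictures are saved under pics/ and viewed, about 8 in all and at most 12, crops included, and the job is handed in when it is done.

```bash
mkdir -p pics; ls; python3 - <<'E'
from station import *
import cv2,pickle
d={}
for n in("scene","top"):
    c=optics.camera(n); d[n]=c; cv2.imwrite(f"pics/{n}0.png",c["image"][:,:,::-1])
    print(n,c["fx"],c["cx"],c["cy"],c["camera_from_world"].round(3).tolist())
pickle.dump(d,open("cams.pkl","wb")); print(readout.observe())
E
```

```text
pics
scene 435.57495606782913 317.8291437290991 203.1410486598258 [[-0.832, 0.554, -0.015, 0.459], [0.375, 0.542, -0.752, -0.136], [-0.408, -0.632, -0.659, 1.336], [0.0, 0.0, 0.0, 1.0]]
top 520.9584076892479 324.10480001252677 206.10060233664603 [[-0.016, -1.0, -0.02, 0.032], [-0.986, 0.019, -0.165, 0.595], [0.165, 0.017, -0.986, 1.244], [0.0, 0.0, 0.0, 1.0]]
{'t': 0.1, 'joints': array([-1.21629840e+00,  5.27848812e-02,  1.40163591e+00,  5.94562726e-06,
        1.68861842e+00, -7.03319517e-02]), 'joint_velocities': array([ 5.01867320e-04, -3.35479920e-03, -2.84329889e-03, -2.03968243e-04,
        2.49297870e-03,  1.10394815e-06]), 'joint_torque': array([ 1.06015828e-03, -3.82581890e+01, -3.60985208e+01, -4.89220338e-05,
        4.77979556e-03,  3.02971080e-05]), 'eef_pos': array([ 0.21631006, -0.47810209,  0.2555444 ]), 'tcp_rot': array([ 1.98722047,  0.43008155, -1.98762505]), 'wrist_force': array([ 0.56272397,  0.22901446, -0.18251554]), 'ft_torque': array([0.03616496, 0.01495001, 0.00085466]), 'opening': 0.08561195848883096}
```

View pics/top0.png

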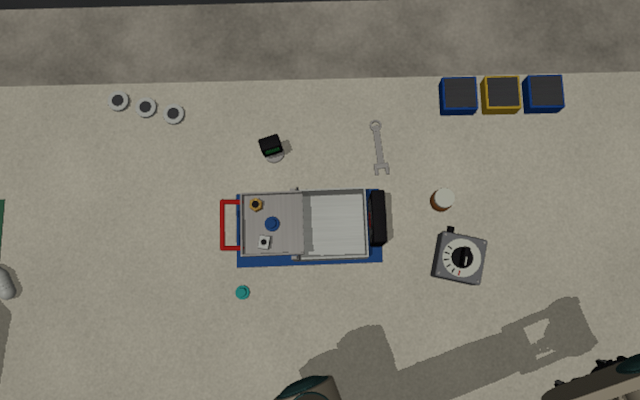

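View pics/scene0.png

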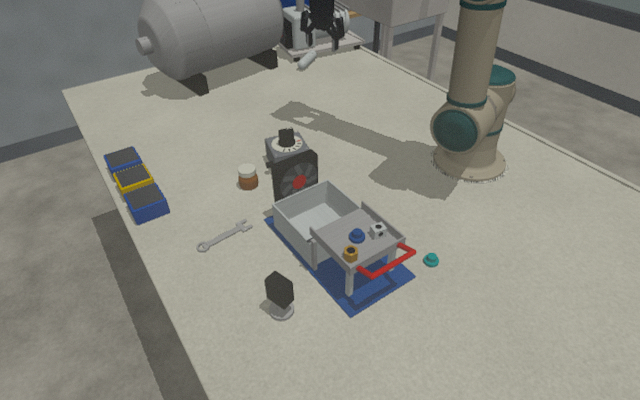

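The top view shows the dryer, with its red handle at about (229,224), the bin at about (337,224) and the fan at (378,218). The tray holds the nut (257,204), the blue cap (272,224) and the block (264,242). The control box is at (460,258). There are two candidates for the cap: the blue one on the tray (272,224) and a turquoise one on the bench (243,292). The blue one on the tray fits the description. I'll confirm this in an enlarged crop.

```bash
cat > h.py <<'E'
import numpy as np,cv2,pickle
def ray(c,u,v,z):
    "world point at height z seen at pixel u,v"
    M=c["camera_from_world"];R=M[:3,:3];o=-R.T@M[:3,3]
    d=R.T@np.array([(u-c["cx"])/c["fx"],(v-c["cy"])/c["fy"],1]);return o+d*(z-o[2])/d[2]
def proj(c,p):
    M=c["camera_from_world"];q=M[:3,:3]@np.asarray(p)+M[:3,3]
    return np.array([c["fx"]*q[0]/q[2]+c["cx"],c["fy"]*q[1]/q[2]+c["cy"]])
E
python3 - <<'E'
from h import *
d=pickle.load(open("cams.pkl","rb"));t=d["top"];s=d["scene"]
I=t["image"][:,:,::-1].copy();S=s["image"][:,:,::-1].copy()
def up(a,k):return cv2.resize(a,None,fx=k,fy=k,interpolation=cv2.INTER_CUBIC)
out=np.zeros((600,760,3),np.uint8)
out[:380]=up(I[180:275,210:400],4)
out[380:590,:210]=up(I[222:292,425:495],3)
out[380:590,220:430]=up(S[120:190,255:325],3)
out[380:590,440:740]=up(S[225:295,330:430],3)
cv2.imwrite("pics/crop1.png",out)
for c,n in((t,"top"),(s,"scene")):
    im=c["image"].astype(int);m=((im[...,0]>110)&(im[...,1]<60)&(im[...,2]<60)).astype(np.uint8)
    if n=="scene": m[:225]=0
    else: m[:,:215]=0; m[:,250:]=0
    k=np.argwhere(m)[:,::-1].astype(np.float32);print(n,len(k),k.min(0),k.max(0))
    # blue base hull
    b=((im[...,2]>90)&(im[...,0]<60)&(im[...,1]<100)).astype(np.uint8);b[:180]=0;b[:,:200]=0
    if n=="top": b[:,395:]=0
    kb=np.argwhere(b)[:,::-1].astype(np.float32);r=cv2.minAreaRect(kb);print(len(kb),r,cv2.boxPoints(r).tolist())
    if n=="top":
        kk=k[k[:,0]<224] ; print(cv2.minAreaRect(kk)); 
        for p in cv2.boxPoints(r):print(ray(t,*p,0.008))
        for uv in((222,201),(222,249)):print("bar",ray(t,*uv,.127))
# control top
im=t["image"]; w=im[222:292,425:495].astype(int); m=(w.min(2)>200).astype(np.uint8); k=np.argwhere(m)[:,::-1]; print("dial",k.mean(0)+[425,222],k.min(0)+[425,222],k.max(0)+[425,222])
E
```

```text
top 323 [220. 200.] [239. 249.]
1126 ((308.314453125, 241.91754150390625), (100.21470642089844, 144.66880798339844), 87.39744567871094) [[233.77940368652344, 195.1464080810547], [378.29901123046875, 188.5773468017578], [382.8494873046875, 288.68865966796875], [238.32989501953125, 295.25775146484375]]
((221.5, 224.5), (2.999999523162842, 48.99999237060547), 0.0)
[0.63604496 0.25519174 0.008     ]
[ 0.64580042 -0.11784086  0.008     ]
[ 0.39123803 -0.12068057  0.008     ]
[0.3809303  0.24060453 0.008     ]
bar [0.59971021 0.25968966 0.127     ]
bar [0.48704185 0.25786828 0.127     ]
scene 384 [356. 243.] [415. 278.]
1333 ((347.6683044433594, 243.55740356445312), (142.6015167236328, 93.77383422851562), 48.57633590698242) [[265.3365783691406, 221.1147918701172], [335.6517639160156, 159.07200622558594], [430.0000305175781, 266.0], [359.6848449707031, 328.04278564453125]]<stdin>:25: RuntimeWarning: Mean of empty slice.
  ret = um.true_divide(
Traceback (most recent call last):
ValueError: zero-size array to reduction operation minimum which has no identity
```

View pics/crop1.png

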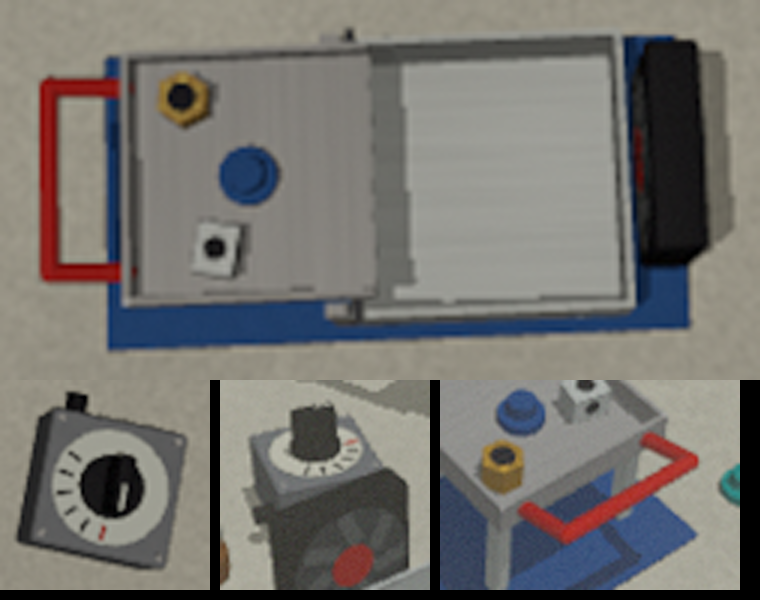

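The crop confirms the parts. The blue stepped cap is on the tray, and the turquoise one on the bench must stay untouched. The handle bar's centre is at u≈222, v≈200–250. The knob's pointer faces the red mark (about 459,273), and the clicks run clockwise up the left side. Next I'll fit the poses.

```bash
cat > fit.py <<'E'
from h import *
from scipy.optimize import least_squares
d=pickle.load(open("cams.pkl","rb"));t=d["top"];s=d["scene"]
def T(q,p):
    c,n=np.cos(q[2]),np.sin(q[2]);return np.array([q[0]+c*p[0]-n*p[1],q[1]+n*p[0]+c*p[1],p[2]])
def fit(obs,q0):
    f=lambda q:np.concatenate([proj(c,T(q,p))-uv for c,p,uv in obs])
    r=least_squares(f,q0,loss="soft_l1");return r.x,r.fun.reshape(-1,2).round(1).tolist()
H=.055 # bar centre to arm centre
obs=[(t,(H,.176,.121),(222.3,201.8)),(t,(-H,.176,.121),(222.3,248)),
 (s,(H,.176,.121),(372,275)),(s,(-H,.176,.121),(412,252))]
q,e=fit(obs,[.54,.08,0]);print("dryer",q.round(4),e)
print("plate bottom edge yaw",[ (b:=ray(t,382,261.5,.006)),(a:=ray(t,237,267.2,.006)),np.arctan2(-(a-b)[0],(a-b)[1])])
print("bin rim right edge",ray(t,365.5,189,.082),ray(t,368.7,256.2,.082))
a=.055
obs=[(t,(a,a,.07),(442.3,230.3)),(t,(a,-a,.07),(487.3,241)),(t,(-a,-a,.07),(478.3,285.3)),(t,(-a,a,.07),(437.7,278))]
c,e=fit(obs,[.45,-.26,-.2]);print("control",c.round(4),e)
print("chk dial",proj(t,T(c,(0,0,.072))),"top bar ends",proj(t,T(c,(-.022,0,.119))),proj(t,T(c,(.022,0,.119))),"scene knob top",proj(s,T(c,(0,0,.119))))
print("bar->red dir", ray(t,459,273,.072)-T(c,(0,0,.072)))
pickle.dump((q,c),open("poses.pkl","wb"))
E
python3 fit.py
```

```text
dryer [0.5482 0.0844 0.0215] [[-0.5, -0.2], [-0.3, 0.2], [-0.9, 0.1], [0.4, -1.4]]
plate bottom edge yaw [array([ 0.4588794, -0.1210798,  0.006    ]), array([0.45090267, 0.24510924, 0.006     ]), np.float64(0.02177963300138821)]
bin rim right edge [ 0.63058663 -0.08015802  0.082     ] [ 0.46757383 -0.08298303  0.082     ]
control [ 0.4592 -0.3043 -0.2182] [[-0.2, 1.2], [0.2, -0.5], [2.2, 0.6], [-3.2, -1.5]]
chk dial [461.33347346 258.37205968] top bar ends [464.72784539 266.45846203] [467.74517406 247.65268344] scene knob top [285.64851314 127.87791928]
bar->red dir [-3.45389081e-02  7.57635771e-03  6.93889390e-17]
```

The fit is consistent: the plate edge's yaw matches, and the knob's projection agrees in both views. Next I'll plan the lift and check the IK over the arc.

```bash
cat > m.py <<'E'
from h import *
from station import *
from scipy.spatial.transform import Rotation as Ro
q,c=pickle.load(open("poses.pkl","rb"))
def down(yaw,sgn=1):
    "tool pointing down, jaw axis at yaw+90deg"
    y=sgn*np.array([-np.sin(yaw),np.cos(yaw),0]);x=np.array([0,0,-1.]);return Ro.from_matrix(np.c_[x,y,np.cross(x,y)])
def handle(th,sgn,off=np.zeros(3),k=1.):
    "TCP pose gripping the bar at tray angle th; tool tilts k*th; off: TCP correction in the tray frame"
    Z=Ro.from_rotvec([0,0,q[2]]);X=Ro.from_rotvec([th,0,0])
    b=np.array([q[0],q[1],.095])+(Z*X).apply([0,.176,.026])
    tl=Z*Ro.from_rotvec([k*th,0,0]); R=tl*down(0,sgn)
    return b-.006*R.as_matrix()[:,0]+(Z*X).apply(off),R.as_rotvec()
E
python3 - <<'E'
from m import *
for s in(1,-1):
  for k in (0,.5,1):
    for th in(0,.3,.6,.8):
        j=inverse_kinematics(*handle(th,s,k=k));print(s,k,th,None if j is None else np.round(j,2))
for s in(1,-1):
  for a in(0,72):
    j=inverse_kinematics([c[0],c[1],.112],down(c[2]-np.radians(a),s).as_rotvec());print("knob",s,a,None if j is None else np.round(j,2))
E
```

```text
1 0 0 [ 0.38  0.35  1.33 -0.    1.47 -1.21]
1 0 0.3 [ 0.36  0.29  1.29 -0.    1.56 -1.23]
1 0 0.6 [ 0.31  0.24  1.27 -0.    1.64 -1.28]
1 0 0.8 [ 0.27  0.2   1.26 -0.    1.68 -1.32]
1 0.5 0 [ 0.38  0.35  1.33 -0.    1.47 -1.21]
1 0.5 0.3 [ 0.3   0.25  1.34  0.14  1.51 -1.3 ]
1 0.5 0.6 [ 0.18  0.18  1.35  0.3   1.56 -1.41]
1 0.5 0.8 [ 0.09  0.15  1.36  0.4   1.6  -1.48]
1 1 0 [ 0.38  0.35  1.33 -0.    1.47 -1.21]
1 1 0.3 [ 0.23  0.23  1.39  0.29  1.47 -1.38]
1 1 0.6 [ 0.06  0.17  1.44  0.6   1.52 -1.56]
1 1 0.8 [-0.07  0.17  1.46  0.8   1.6  -1.67]
-1 0 0 [ 0.38  0.35  1.33 -0.    1.47  1.93]
-1 0 0.3 [ 0.36  0.29  1.29 -0.    1.56  1.91]
-1 0 0.6 [ 0.31  0.24  1.27 -0.    1.64  1.86]
-1 0 0.8 [ 0.27  0.2   1.26 -0.    1.68  1.82]
-1 0.5 0 [ 0.38  0.35  1.33 -0.    1.47  1.93]
-1 0.5 0.3 [0.3  0.25 1.34 0.14 1.51 1.84]
-1 0.5 0.6 [0.18 0.18 1.35 0.3  1.56 1.73]
-1 0.5 0.8 [0.09 0.15 1.36 0.4  1.6  1.66]
-1 1 0 [ 0.38  0.35  1.33 -0.    1.47  1.93]
-1 1 0.3 [0.23 0.23 1.39 0.29 1.47 1.76]
-1 1 0.6 [0.06 0.17 1.44 0.6  1.52 1.58]
-1 1 0.8 [-0.07  0.17  1.46  0.8   1.6   1.47]
knob 1 0 [-0.65  0.22  1.51  0.    1.41 -2.  ]
knob 1 72 [-0.65  0.22  1.51 -0.    1.41 -0.75]
knob -1 0 [-0.65  0.22  1.51 -0.    1.41  1.14]
knob -1 72 [-0.65  0.22  1.51 -0.    1.41  2.39]
```

```bash
python3 - <<'E'
from m import *
p,r=handle(0,1)
robot.reach(p+[0,0,.13],r); fingers.grip(.036,40)
w0=readout.observe()["wrist_force"]
print("contact",robot.movel(p,r,v=.1,contact_N=8))
o=readout.observe();print(o["t"],o["eef_pos"]-p,o["wrist_force"]-w0,o["opening"])
S=optics.camera("scene")["image"][:,:,::-1];W=optics.camera("wrist")["image"][:,:,::-1]
out=np.zeros((560,640,3),np.uint8);out[:320]=cv2.resize(S[200:300,300:500],(640,320),interpolation=3);out[320:,:384]=cv2.resize(W,(384,240))
cv2.imwrite("pics/g1.png",out)
E
```

```text
contact False
4.925 [0.00035698 0.00017418 0.00086129] [ 0.04486688 -0.45801239 -1.61639068] 0.036092719132903704
```

View pics/g1.png

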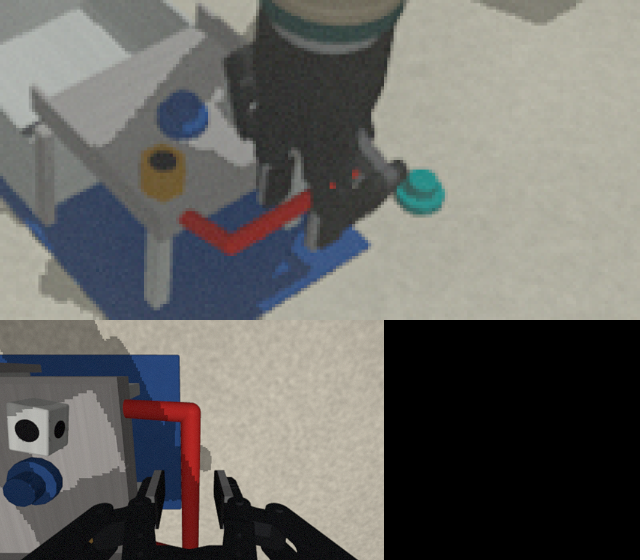

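The bar runs between both pads (crop x≈190, pads at 155 and 222), and one finger is in the gap. I'll grip and lift.

```bash
python3 - <<'E'
from m import *
w0=readout.observe()["wrist_force"]
fingers.grip(.008,40);o=readout.observe();print("grip",o["opening"],(o["wrist_force"]-w0).round(1),o["ft_torque"].round(2))
for th in np.r_[.05:.56:.1,.6]:
    robot.movel(*handle(th,1),v=.08)
    o=readout.observe();f=o["wrist_force"]-w0;print(round(th,2),f.round(1),o["ft_torque"].round(2),round(o["opening"],4))
    if np.linalg.norm(f)>40:print("STOP");break
robot.hold(.5);print(readout.observe()["t"])
t=optics.camera("top")["image"][:,:,::-1];s=optics.camera("scene")["image"][:,:,::-1]
cv2.imwrite("pics/l1.png",np.vstack([cv2.resize(t[170:280,200:400],(600,330),interpolation=3),cv2.resize(s[160:240,250:430],(600,267),interpolation=3)]))
E
```

```text
grip 0.010439009212863278 [0.3 6.3 1.3] [ 0.83 -0.04  0.03]
0.05 [ 1.8  8.3 -1. ] [ 1.02 -0.2  -0.03] 0.011
0.15 [ 1.   8.7 -0. ] [ 1.02 -0.16 -0.02] 0.0106
0.25 [0.6 9.5 0.2] [ 0.95 -0.22 -0.08] 0.0108
0.35 [0.5 8.6 1.1] [ 0.94 -0.1   0.03] 0.0105
0.45 [0.3 7.7 3.8] [ 0.94 -0.09 -0.08] 0.0108
0.55 [0.3 7.  2.8] [ 0.82 -0.05 -0.08] 0.0105
0.6 [0.9 7.5 4.1] [ 0.89 -0.09 -0.05] 0.0108
8.2583
```

View pics/l1.png

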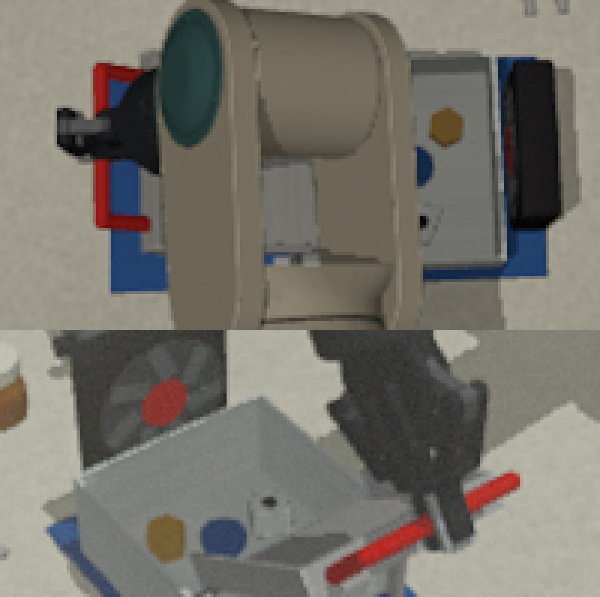

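All three fittings are in the bin: nut (165,540), cap (222,535) and block (268,515) in the lower crop. Now I'll lower the tray and let go.

```bash
python3 - <<'E'
from m import *
for th in(.5,.4,.3,.2,.1,.03,0):
    robot.movel(*handle(th,1),v=.08)
o=readout.observe();print(o["wrist_force"].round(1),o["opening"])
fingers.grip(.036)
p,r=handle(0,1)
print("c",robot.movel(p+[0,0,.15],r,v=.12,contact_N=10));fingers.grip(.04,80)
s=1
pk=np.array([c[0],c[1],.112]);rk=down(c[2],s).as_rotvec()
robot.reach(np.r_[pk[:2],.27],rk)
print(readout.observe()["t"])
t=optics.camera("top")["image"][:,:,::-1];S=optics.camera("scene")["image"][:,:,::-1];W=optics.camera("wrist")["image"][:,:,::-1]
out=np.zeros((597,800,3),np.uint8)
out[:330,:500]=cv2.resize(t[170:280,200:400],(500,330),interpolation=3);out[330:,:500]=cv2.resize(S[180:300,240:430],(500,267),interpolation=3)
out[:187,500:]=cv2.resize(W,(300,187));out[200:500,500:]=cv2.resize(S[110:190,240:320],(300,300),interpolation=3)
cv2.imwrite("pics/l2.png",out)
E
```

```text
[-0.2  6.5  3.7] 0.010647271521243808
c False
14.825
```

View pics/l2.png

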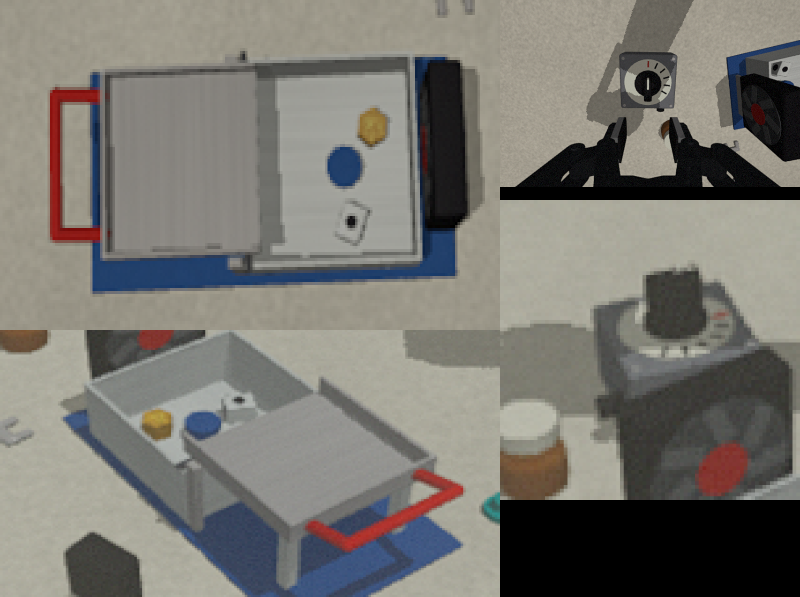

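The tray is back down and released, and the fittings are lying in the bin. The wrist view shows the knob parked, with its pointer at the red mark and square to the jaws. Now I'll grip the knob.

```bash
python3 - <<'E'
from m import *
pk=np.array([c[0],c[1],.112]);R=down(c[2],1)
def st(n):
    o=readout.observe();print(n,round(o["t"],2),"F_tool",R.inv().apply(o["wrist_force"]-w0).round(1),"Tz",round(o["ft_torque"][2]-t0[2],3),"op",round(o["opening"],4),"dp",((o["eef_pos"]-pk)*1e3).round(1),"yawerr",np.degrees((Ro.from_rotvec(o["tcp_rot"])*R.inv()).as_rotvec()).round(2));return o
o=readout.observe();w0=o["wrist_force"];t0=o["ft_torque"]
print(robot.movel(pk,R.as_rotvec(),v=.1,contact_N=8));st("down")
fingers.grip(.010,60);st("grip")
robot.hold(.3);st("grip")
pickle.dump((w0,t0),open("w0.pkl","wb"))
E
```

```text
False
down 16.71 F_tool [ 0.6 -0.1 -0.3] Tz 0.004 op 0.0405 dp [ 0.3 -0.2  0.7] yawerr [-0.04 -0.06  0.  ]
grip 17.06 F_tool [-6.   6.  -1.7] Tz -0.399 op 0.0131 dp [0.3 0.5 0.6] yawerr [ 0.06 -0.04 -0.01]
grip 17.36 F_tool [-6.2  5.2 -1.4] Tz -0.382 op 0.013 dp [0.3 0.5 0.6] yawerr [ 0.05 -0.04 -0.  ]
```

```bash
cat > k.py <<'E'
from m import *
w0,t0=pickle.load(open("w0.pkl","rb"))
R0=down(c[2],1);pk=np.array([c[0],c[1],.1125])+.0008*R0.as_matrix()[:,1]
def turn(a,log=True,dwell=.05):
    "tool to a degrees clockwise of parked; returns (angle, torque on tool)"
    R=down(c[2]-np.radians(a),1);robot.set_joints(inverse_kinematics(pk,R.as_rotvec()));robot.hold(dwell)
    o=readout.observe();act=-np.degrees((Ro.from_rotvec(o["tcp_rot"])*R0.inv()).as_rotvec()[2]);T=o["ft_torque"][2]-t0[2]
    if log:print(f"{a:5.1f} act {act:6.2f} Tz {T:6.3f} F {R.inv().apply(o['wrist_force']-w0).round(1)} op {o['opening']:.4f} t {o['t']:.2f}")
    return act,T
E
python3 - <<'E'
from k import *
for a in(0,1.5,3,4.5,6,9,12,15,18,21,24,27,30):turn(a)
E
```

```text
0.0 act   0.01 Tz -0.394 F [-1.2  1.4  0.7] op 0.0134 t 17.66
  1.5 act   1.44 Tz  0.106 F [-0.9  0.8  1.2] op 0.0131 t 17.96
  3.0 act   2.94 Tz  0.097 F [-1.4  1.2  1.7] op 0.0134 t 18.26
  4.5 act   4.44 Tz  0.195 F [-2.   1.6  0.9] op 0.0130 t 18.56
  6.0 act   5.94 Tz  0.172 F [-2.6  2.2  1.9] op 0.0131 t 18.86
  9.0 act   8.89 Tz  0.110 F [-4.7  4.   2.7] op 0.0131 t 19.16
 12.0 act  11.92 Tz  0.101 F [-3.8  5.   1.1] op 0.0130 t 19.46
 15.0 act  14.92 Tz  0.067 F [-4.  5.  1.] op 0.0135 t 19.76
 18.0 act  17.92 Tz  0.021 F [-3.3  6.6  1.6] op 0.0130 t 20.06
 21.0 act  20.91 Tz  0.060 F [-3.   6.6  1.1] op 0.0134 t 20.36
 24.0 act  23.90 Tz  0.021 F [-3.5  7.9  0.4] op 0.0131 t 20.66
 27.0 act  26.89 Tz  0.144 F [-4.1  8.5 -0.6] op 0.0127 t 20.96
 30.0 act  29.88 Tz  0.201 F [-3.9  7.7  0. ] op 0.0133 t 21.26
```

```bash
python3 - <<'E'
from k import *
from scipy.optimize import curve_fit
D=[(2.94,.097),(4.44,.195),(5.94,.172),(8.89,.11),(11.92,.101),(14.92,.067),(17.92,.021),(20.91,.06),(23.9,.021),(26.89,.144),(29.88,.201)]
for a in range(33,70,3):D.append(turn(a))
D=np.array(D)
f=lambda x,m,A,p:m+A*np.sin(2*np.pi*(x-p)/24)
p,C=curve_fit(f,D[:,0],D[:,1],[.09,.07,0]);print("mean,amp,phase deg",p.round(3),np.sqrt(np.diag(C)).round(3))
W=optics.camera("wrist")["image"][:,:,::-1]; S=optics.camera("scene")["image"][:,:,::-1];t=optics.camera("top")["image"][:,:,::-1]
cv2.imwrite("pics/k1.png",np.hstack([cv2.resize(W,(480,300)),cv2.resize(S[115:175,255:315],(300,300),interpolation=3)]))
E
```

```text
33.0 act  32.88 Tz  0.159 F [-3.5  8.7 -0.7] op 0.0130 t 21.56
 36.0 act  35.88 Tz  0.117 F [-3.5  9.3 -1. ] op 0.0133 t 21.86
 39.0 act  38.88 Tz  0.085 F [-3.   9.3 -2.2] op 0.0133 t 22.16
 42.0 act  41.88 Tz  0.026 F [-3.5 10.8 -2.1] op 0.0135 t 22.46
 45.0 act  44.88 Tz  0.008 F [-2.7 11.5 -2.7] op 0.0131 t 22.76
 48.0 act  47.87 Tz  0.084 F [-2.2  9.9 -2.8] op 0.0133 t 23.06
 51.0 act  50.85 Tz  0.140 F [-2.  10.3 -2.5] op 0.0133 t 23.36
 54.0 act  53.85 Tz  0.263 F [-2.5 10.7 -4.4] op 0.0129 t 23.66
 57.0 act  56.85 Tz  0.162 F [-2.  11.7 -3.8] op 0.0129 t 23.96
 60.0 act  59.85 Tz  0.168 F [-2.3 12.4 -4.7] op 0.0131 t 24.26
 63.0 act  62.85 Tz  0.077 F [-1.2 13.4 -5.6] op 0.0131 t 24.56
 66.0 act  65.85 Tz  0.062 F [-0.9 13.5 -7.3] op 0.0131 t 24.86
 69.0 act  68.85 Tz  0.103 F [-1.1 13.9 -6.8] op 0.0130 t 25.16
mean,amp,phase deg [0.107 0.074 1.018] [0.007 0.01  0.563]
```

View pics/k1.png

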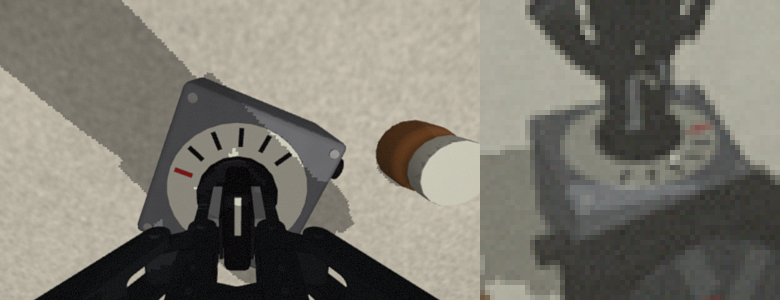

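The pointer (237,215) is just short of the third black mark (241,137), counting 24° (196,153) and 48° (214,139) before it. The torque fit puts the knob at tool angle minus 1.0°, so I'll finish at tool angle 73°.

```bash
python3 - <<'E'
from k import *
turn(71);turn(73,dwell=.5)
W=optics.camera("wrist")["image"][:,:,::-1];t=optics.camera("top")["image"][:,:,::-1];S=optics.camera("scene")["image"][:,:,::-1]
cv2.imwrite("pics/k2.png",np.vstack([np.hstack([cv2.resize(W[150:400,180:460],(448,400),interpolation=3),cv2.resize(S[180:300,240:430],(352,400),interpolation=3)]),cv2.resize(t[100:310,210:510],(800,200))[:200]]))
E
```

```text
71.0 act  70.84 Tz  0.121 F [-0.5 13.1 -7.7] op 0.0131 t 25.61
 73.0 act  72.83 Tz  0.099 F [-0.2 13.4 -7.3] op 0.0132 t 26.36
```

View pics/k2.png

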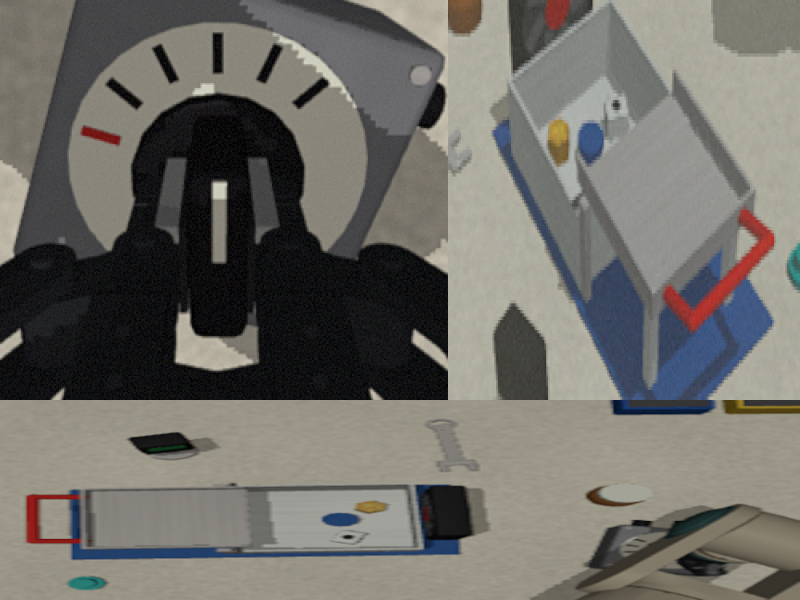

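The pointer (219,220) lines up with the third black mark (218,53). The tray is down, the fittings are in the bin, and the jar, gauge and wrench are where they were. I'll hand it in.

```bash
python3 -c "
from station import *
print(ticket.finish_job())"
```

```text
the job is handed in; nothing more can be done
None
```

I lifted the tray to about 0.6 rad, and the nut, block and cap all slid into the bin. I then lowered the tray and let go of it. After that I turned the selector clockwise to the third click and handed the job in at about 26 s, still gripping the knob at 60 N.

**Last checks:**
- **Selector:** the pointer lines up with the third black mark. The torque ripple rose and fell as it should on the way to the third click. A fit to it puts the knob at about 72° (±0.6°), with the tool at 72.8°.
- **Tray and fittings:** in the pictures the tray is down and released, and all three fittings are in the bin.
- **Bystanders:** the jar, gauge, wrench and turquoise look-alike show no movement.
- **Forces:** the wrist force readings I printed while gripping, lifting and turning stayed under about 16 N.

**Disagreements:** the parked knob sat about 1° clockwise of the yaw I had measured, and the final angle allows for that. A sideways force of about 13 N remained in the grip at the end, probably from a knob-centre error of a millimetre or two; I left it uncorrected.

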